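# Finish the last crisscross pass on a vacuum chamber lid

## Robot

A 7-joint arm with a two-finger parallel gripper is mounted at the origin on a cart in front of the work surface, level with it; the furniture and walls round the work are solid. World frame = base frame: x ahead of the robot, y to its left, z up, the work surface at z = 0. Lengths are in mm, angles in rad, forces in N, time in s.
With the tool pointing down it reaches from about 425 to 975 mm from the base axis. Payload 16.7 kg.
Tool frame: the origin (TCP) lies at the very end of the fingers, on their centre line; the grasp point (between the pads) lies behind it (r.pinch_z is the z of the grasp point in the tool frame, in mm); z points along the fingers, y is the line along which they close (so a half turn about z gives the same grasp; the last joint's range is limited). The gripper opens to 85 mm and grips with 20 to 120 N. Pads are 22 mm wide; open, the fingers measure 114 mm over their backs; the gripper's body (76 mm by 85 mm) begins 54 mm behind the grasp point. The pads swing forward as they close: fully open they stand 13 mm farther back than shut.
Start: joints at [-1.306, 0.426, 0.074, 1.606, -0.034, 1.111, -0.067], TCP at [271.412, 617.99, 231.302] pointing down, gripper open.
Joint ranges: [-2.85, 2.85], [-0.5, 2.14], [-1.23, 1.37], [0.21, 2.46], [-1.02, 4.16], [0.16, 2.05], [-2.73, 2.73]. Speed limits (rad/s): [1.89, 1.89, 2.39, 2.39, 3.01, 3.01, 3.01].

## Interface

Orientations are given as a rotation vector (axis times angle).
In Python, from plant import r gives the robot as it stands. Calls block until the motion is done:
- r.move_to(position, orientation): joint-space move of the TCP to a pose.
- r.servo_line(position, rotation=None, feed=150, stop_force=None): straight line of the TCP; rotation=None keeps the orientation; feed is the mean speed in mm/s. With stop_force (N) it stops when the force on the tool has changed by that much, and returns True; else False.
- r.movej(angles): joint-space move.
- r.move_gripper(opening, grasp_force=None): finger opening in mm; grasp_force is the grip in N (None keeps the last); returns when the fingers have stopped.
- r.hold(seconds).
- r.ik(position, orientation): joint angles nearest the present ones, or None.
- r.snapshot(name): name is "scene" or "top"; returns the picture (384x512x3 uint8, red, green, blue); there is no depth.
- r.calibration(name): a dict with "vfov" (degrees; the focal length in pixels is half the picture's height over the tangent of half this angle, whatever the lens; pixels are square), "cx", "cy" (the principal point, pixels), "k1" (the pictures are not rectified: a ray, as slopes to the right and down, at radius r is drawn at 1 + k1 r^2 times it, then the intrinsics apply), "eye" and "rotation" of the camera in the world. Camera axes: x right, y down, z forward; pixel columns grow to the right and rows downward; lengths in mm; the calibration is good to about 2 mm. A picture is of the moment at which its call begins. calibration takes no time and is no camera call.
A pose or a line that the arm cannot do raises r.Unreachable and nothing moves.
- r.job_done(): hands the job in; it is judged then, once.
Trained networks look in the newest picture that a camera, given by its name, has taken for a name from the list of things; names that differ only in an ending like _2 or _b are one class to them, and where a whole thing is asked for, a point or a joint stands for the part that bears it (a point fixed in the world has none). Each returns a list of dicts, best first, with "conf" (0 to 1); they miss things now and then, are a little off and sometimes report something else, mostly with a low value. They report only what shows in the picture. A call takes as long as a camera call.
- r.look_for(thing, camera): "centre" ([column, row] in pixels, amid what is visible of it).
- r.masks_of(thing, camera): "pixels" (384x512 bool, what is visible of it) and "centre" ([column, row] in pixels, amid what is visible of it).
Readings, each from a call of its own:
- r.get_clock(): time.
- r.get_joint_positions(): joint angles.
- r.get_qvel(): joint speeds.
- r.get_joint_torque(): joint torques, N m.
- r.get_position(): TCP position.
- r.get_orientation(): TCP orientation.
- r.get_ft_force(): force on the tool from outside, world axes, zero at the start.
- r.get_torque(): the same for the moment, N m.
- r.get_grip_width(): finger opening in mm.
- r.get_grasp_force(): force on a finger pad.
Only numpy, scipy, OpenCV 4.12 (cv2) and the standard library are available. Lean on these libraries where they do the work, as an engineer would, in place of code of your own. Each camera call takes 0.05 s, during which the arm holds its last target. There are 200 camera calls.

## Task

I was in the middle of the last crisscross tightening pass on the lid of the round steel vacuum chamber: one of its four wing nuts is already home, its wings pointing at the middle of the lid. Finish the pass by turning the other three clockwise, each until its wings point at the middle of the lid and it stops: first the nut straight across from the one already home, and only then the two at the sides, one after the other in either order. Nuts that are home must stay home.

Things in the scene. Friction and masses are not known exactly. Their poses are not given: they have to be found in the camera images.
- chamber: Low round steel vacuum chamber, 196 mm across, on a foot fixed to the bench; its flat lid's top is 80 mm above the bench, with a dark plug 18 mm wide, 14 mm high in the middle. Origin: centre of the underside, on the bench; z up. Four wing nuts stand on the lid, their axes on a circle of 78 mm radius about the origin: nut1 at the chamber's +x, nut2 at +y, nut3 at -x, nut4 at -y.
- nut1 (a joint): Turn of the wing nut at the chamber's +x, rad, 0 to 1.4, growing clockwise seen from above. 1.4 is home, against a stop, the wings' length pointing at the middle of the lid; at a value q the wings stand 1.4 - q anticlockwise of that. Already home at the start (within 0.03).
- nut2 (a joint): The same for the nut at the chamber's +y; starts between 0 and 0.25, the wings nearly crosswise to the line to the middle. A nut turns in place about its vertical axis, without rising or sinking; friction of about 0.12 N m holds it where it is left.
- nut3 (a joint): The same for the nut at -x, straight across from nut1; starts between 0 and 0.25. Every nut's wings form one upright flat blade, 10 mm thick and about 55 mm long, from 12 to 34 mm above the lid at the middle (tips to 42 mm, stud to 39): grip it across the 10 mm, centred on the nut's axis, about 107 mm above the bench. Below it: a neck 10 mm wide on a washer 24 mm wide, 4 mm thick.
- nut4 (a joint): The same for the nut at the chamber's -y, straight across from nut2; starts between 0 and 0.25.

How it is judged (in metres and radians):
On the way, in this order (a step that is already met when the one before it is completed fails the run):
1. the nut across from the one already home (nut3) is turned home, within 0.2 rad, while both side nuts (nut2, nut4) are still less than half way, below 0.7 rad (value of joint nut3 above 1.2 rad and value of joint each of nut2, nut4 below 0.7 rad), for 0.2 s.
2. one of the two side nuts is turned home, within 0.2 rad, before the other is (((value of joint nut2 above 1.2 rad and value of joint nut4 below 0.7 rad) or (value of joint nut4 above 1.2 rad and value of joint nut2 below 0.7 rad))), for 0.2 s.
At the end, for the whole second after the job is handed in: All four wing nuts are home: each within 0.2 rad (about 11 degrees) of its stop, where its wings point at the middle of the lid (value of joint each of nut1, nut2, nut3, nut4 above 1.2 rad); the robot touches nothing.
It fails at once if the nut that was already home (nut1) is turned back by more than about 0.2 rad (value of joint nut1 below 1.17 rad).
It fails at once if the nut across (nut3) is turned back after the side nuts were begun: it is loose while a side nut is home (value of joint nut3 below 1.1 rad and value of joint any of nut2, nut4 above 1.2 rad).
It also fails if it takes over 54 s, if anything falls off the work surface, if the arm or the gripper's body presses on something with over 40 N, if the wrist force passes 120 N, or if a joint passes its speed limit or range.

## Working session

There is one attempt and no reset: what is moved stays moved. The work goes in short steps, each a Python script; the robot and the scene stay as the last script left them, time stands still between calls to the robot, and variables do not carry over. Pictures are saved under pics/ and viewed, at most 10 in all, crops included, and the job is handed in when it is done.

```bash
ls; mkdir -p pics
python3 - <<'E'
from plant import r
import cv2,numpy as np
for c in("scene","top"):
    im=r.snapshot(c); cv2.imwrite(f"pics/{c}0.png",im[:,:,::-1]); print(c,r.calibration(c))
    for n in("chamber","nut1","nut2","nut3","nut4"):
        print(n,[(np.round(d["centre"]),round(d["conf"],2)) for d in r.look_for(n,c)])
print(r.pinch_z,r.get_clock(),r.get_orientation())
E
```

```text
pics
scene {'vfov': 55.80588184956204, 'cx': 253.6889354271451, 'cy': 188.47759460983406, 'k1': 0.016673321345086357, 'eye': array([-26.22916107, 563.29951051, 557.97977582]), 'rotation': array([-1.12626077,  2.17005631, -1.15265526])}
chamber [(array([274., 190.]), 0.7)]
nut1 [(array([242., 178.]), 0.78), (array([266., 160.]), 0.49), (array([284., 192.]), 0.47)]
nut2 [(array([242., 178.]), 0.78), (array([266., 160.]), 0.49), (array([284., 192.]), 0.47)]
nut3 [(array([242., 178.]), 0.78), (array([266., 160.]), 0.49), (array([284., 192.]), 0.47)]
nut4 [(array([242., 178.]), 0.78), (array([266., 160.]), 0.49), (array([284., 192.]), 0.47)]
top {'vfov': 54.19420197132621, 'cx': 257.5092025243386, 'cy': 191.04129065512478, 'k1': -0.1109900832690064, 'eye': array([448.30134113, 185.83221131, 940.83230553]), 'rotation': array([-2.17515219,  2.15335644, -0.13967595])}
chamber [(array([287., 200.]), 0.7)]
nut1 [(array([318., 208.]), 0.54), (array([303., 162.]), 0.54), (array([257., 181.]), 0.52), (array([277., 227.]), 0.43)]
nut2 [(array([318., 208.]), 0.54), (array([303., 162.]), 0.54), (array([257., 181.]), 0.52), (array([277., 227.]), 0.43)]
nut3 [(array([318., 208.]), 0.54), (array([303., 162.]), 0.54), (array([257., 181.]), 0.52), (array([277., 227.]), 0.43)]
nut4 [(array([318., 208.]), 0.54), (array([303., 162.]), 0.54), (array([257., 181.]), 0.52), (array([277., 227.]), 0.43)]
-18.700000000000003 0.6 [-6.45442397e-01 -3.07455030e+00  1.60673651e-04]
```

```bash
python3 -c "
import cv2
a=cv2.imread('pics/scene0.png');b=cv2.imread('pics/top0.png')
cv2.imwrite('pics/both.png',cv2.resize(b,(800,600)))"
```

```text
(no output)
```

View pics/both.png

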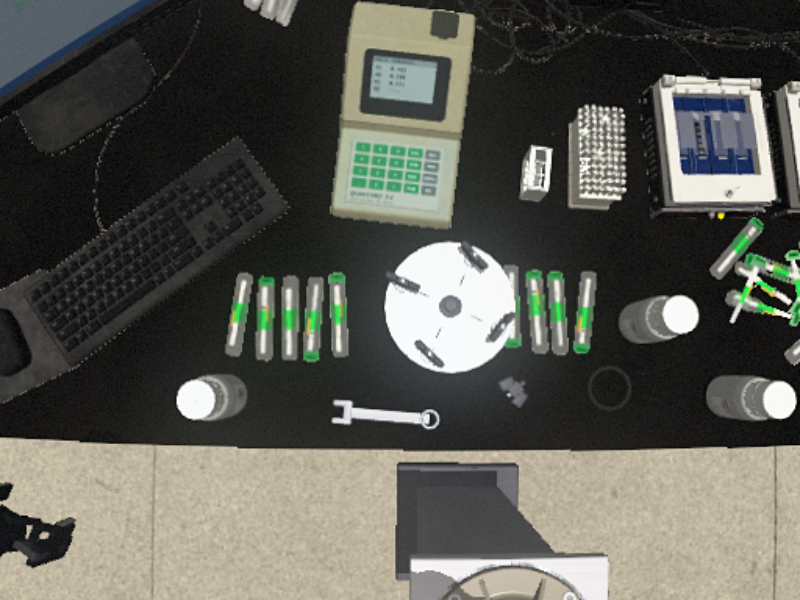

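View pics/scene0.png

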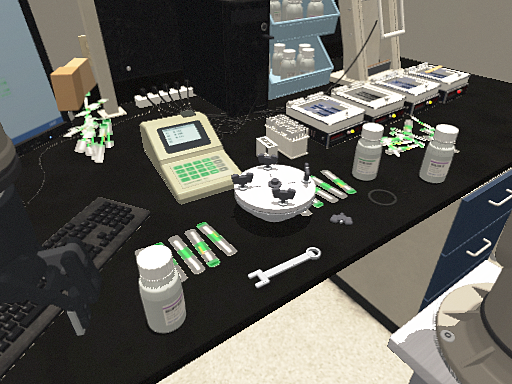

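The top view shows the chamber at about (450,307) in the 800 px picture. The nut at (403,283) has its wings pointing at the plug, so it is home. The nut across from it at (500,327) and the side nuts at (473,257) and (428,352) stand nearly crosswise. Next I'll measure them.

```bash
cat > h.py <<'E'
from plant import r
import cv2,numpy as np
from scipy.spatial.transform import Rotation as R
def rays(px,c):
    k=r.calibration(c); f=192/np.tan(np.radians(k["vfov"]/2))
    K=np.array([[f,0,k["cx"]],[0,f,k["cy"]],[0,0,1]])
    u=cv2.undistortPoints(np.array(px,float).reshape(-1,1,2),K,np.array([k["k1"],0,0,0.])).reshape(-1,2)
    return k["eye"],np.c_[u,np.ones(len(u))]@R.from_rotvec(k["rotation"]).as_matrix().T
def plane(px,c,z):
    e,d=rays(px,c); return (e+d*((z-e[2])/d[:,2:]))[:,:2]
def look(cam="top",z=107):
    r.snapshot(cam); out=[]
    for d in r.masks_of("nut1",cam):
        p=np.argwhere(d["pixels"])[:,::-1]
        if len(p)<8: continue
        w=plane(p,cam,z); c=w.mean(0); u,s,v=np.linalg.svd(w-c,full_matrices=False)
        out.append((c,np.degrees(np.arctan2(v[0,1],v[0,0]))%180,s/np.sqrt(len(w)),len(p),d["conf"]))
    return out
E
python3 - <<'E'
from h import *
for cam in("top","scene"):
    o=look(cam)
    for x in o: print(cam,np.round(x[0],1),round(x[1],1),np.round(x[2],1),x[3],round(x[4],2))
    if len(o)>=4: print("mean",np.mean([x[0] for x in o[:4]],0),[np.round(np.linalg.norm(x[0]-np.mean([y[0] for y in o[:4]],0)),1) for x in o])
    d=r.masks_of("chamber",cam)[0]; 
    cn=max(cv2.findContours(d["pixels"].astype(np.uint8),0,1)[0],key=len)[:,0]
    print("chamber circle",cv2.minEnclosingCircle(plane(cn,cam,80).astype(np.float32)))
a=cv2.imread('pics/top0.png')[140:260,220:380]
cv2.imwrite('pics/crop.png',cv2.resize(a,(800,600),interpolation=cv2.INTER_CUBIC))
E
```

```text
top [610.3  75.2] 41.7 [13.7  3.5] 110 0.69
top [510.7  36.7] 139.9 [13.4  2.8] 88 0.54
top [572.3 178.7] 66.4 [14.   3.9] 132 0.44
chamber circle ((540.8508911132812, 112.73711395263672), 100.09284973144531)
scene [568.5 179.5] 113.4 [14.2 11.6] 186 0.73
scene [509.3  35.6] 138.2 [20.7  3.4] 81 0.51
scene [470.1 139.8] 1.9 [14.2 12.8] 262 0.49
scene [610.6  75.6] 171.9 [16. 13.] 187 0.45
mean [539.62598777 107.61531173] [np.float64(77.5), np.float64(78.1), np.float64(76.6), np.float64(77.9)]
chamber circle ((555.2522583007812, 115.41313171386719), 146.54544067382812)
```

View pics/crop.png

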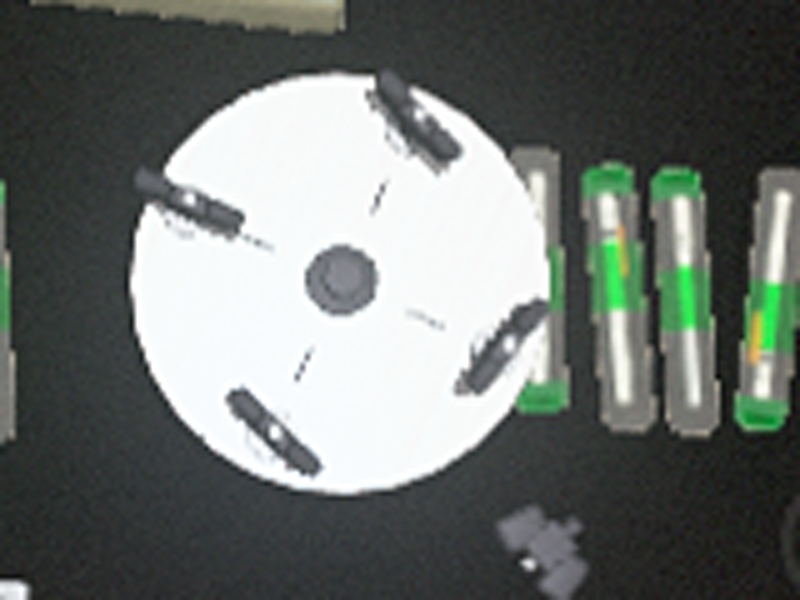

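The crop confirms it: the left nut, crop (190,203), is home and its wings line up with the radial mark. The right nut at (510,343) is nut3, and the top (415,120) and bottom (273,430) nuts are the side ones. I'll fit the geometry from the studs and check that the grasps are reachable.

```bash
cat >> h.py <<'E'
def rot(deg):
    a=np.radians(deg); y=np.array([np.cos(a),np.sin(a),0]); z=np.array([0,0,-1.])
    return R.from_matrix(np.c_[np.cross(y,z),y,z]).as_rotvec()
E
python3 - <<'E'
from h import *
px=np.array([[190,203],[415,120],[510,343],[273,430]])/5+[220,140]-0.4
s=plane(px,"top",119); c=s.mean(0)
print("studs",s.round(1),c.round(1)); print([np.linalg.norm(p-c).round(1) for p in s],[np.degrees(np.arctan2(*(p-c)[::-1])).round(1) for p in s])
e=plane(np.array([[228,390],[320,470],[375,80],[455,160],[460,390],[545,302]])/5+[220,140]-.4,"top",117)
print("blades",[np.degrees(np.arctan2(*(e[i+1]-e[i])[::-1])).round(1)%180 for i in(0,2,4)])
print("plug",plane(np.array([[342,280]])/5+[220,140]-.4,"top",94))
C=np.array([540,107.6]);yaw=66
for n,off,b in(("nut3",180,140),("A",-90,42),("B",90,42)):
    a=np.radians(yaw+off);p=C+78*np.array([np.cos(a),np.sin(a)])
    for h in(90,-90):
        for d in(0,-40,-80):
            q=r.ik([*p,90],rot(b+h+d)); print(n,p.round(),h,d,None if q is None else np.round(q,2))
E
```

```text
studs [[571.1 178.5]
 [609.7  78.3]
 [510.3  36.8]
 [471.3 141.3]] [540.6 108.7]
[np.float64(76.1), np.float64(75.5), np.float64(78.1), np.float64(76.6)] [np.float64(66.4), np.float64(-23.7), np.float64(-112.8), np.float64(154.9)]
blades [np.float64(49.5), np.float64(44.80000000000001), np.float64(135.8)]
plug [[540.23025832 108.81910472]]
nut3 [508.  36.] 90 0 [-1.08  0.71  1.21  2.14 -0.87  0.92 -1.62]
nut3 [508.  36.] 90 -40 [-1.08  0.71  1.21  2.14 -0.87  0.92 -2.31]
nut3 [508.  36.] 90 -80 [-0.33  0.35  0.15  2.1  -0.08  0.7   2.5 ]
nut3 [508.  36.] -90 0 [-0.58  0.37  0.46  2.12 -0.25  0.7   0.92]
nut3 [508.  36.] -90 -40 [-0.65  0.39  0.54  2.12 -0.31  0.71  0.27]
nut3 [508.  36.] -90 -80 [-0.71  0.4   0.62  2.12 -0.36  0.72 -0.37]
A [611.  76.] 90 0 [-0.32  0.49  0.12  1.86 -0.08  0.79  2.15]
A [611.  76.] 90 -40 [-0.43  0.5   0.27  1.87 -0.18  0.79  1.53]
A [611.  76.] 90 -80 [-0.57  0.53  0.45  1.88 -0.31  0.81  0.95]
A [611.  76.] -90 0 [-0.76  0.6   0.73  1.89 -0.53  0.85 -0.6 ]
A [611.  76.] -90 -40 [-0.73  0.58  0.67  1.89 -0.48  0.84 -1.34]
A [611.  76.] -90 -80 [-1.01  0.88  1.2   1.9  -0.96  1.08 -1.63]
B [469. 139.] 90 0 [-0.51  0.32  0.1   2.14 -0.05  0.68  1.93]
B [469. 139.] 90 -40 [-0.64  0.32  0.26  2.15 -0.13  0.68  1.31]
B [469. 139.] 90 -80 [-0.73  0.33  0.36  2.16 -0.18  0.68  0.67]
B [469. 139.] -90 0 [-0.9   0.36  0.57  2.17 -0.31  0.69 -0.95]
B [469. 139.] -90 -40 [-1.    0.39  0.7   2.17 -0.39  0.7  -1.57]
B [469. 139.] -90 -80 [-1.32  0.67  1.21  2.18 -0.84  0.89 -1.81]
```

```bash
cat >> h.py <<'E'
C=np.array([540.2,108.3]);YAW=66
def turn(off,start,h):
    """grip nut at YAW+off with blade angle start (deg), turn clockwise home"""
    a=np.radians(YAW+off); p=C+78*np.array([np.cos(a),np.sin(a)])
    home=start-((start-YAW-off)%180)
    if r.get_grip_width()<50 : r.move_gripper(60)
    r.move_to([*p,190],rot(start+h)); r.move_gripper(50)
    print("stop",r.servo_line([*p,89.5],feed=80,stop_force=15))
    r.move_gripper(0,grasp_force=50); print("grip",r.get_grip_width(),r.get_position(),r.get_clock(),r.get_ft_force().round(1))
    n=int(np.ceil((start-home)/12))
    for t in np.linspace(start,home-2,n+1)[1:]:
        r.move_to([*p,89.5],rot(t+h)); f=r.get_ft_force(); m=r.get_torque()
        print(round(t),f.round(1),m.round(2),r.get_position().round(1))
        if abs(m[2])>2.5: print("torque stop");break
    r.move_gripper(50); r.servo_line([*p,190],feed=120); print("t",r.get_clock())
E
python3 - <<'E'
from h import *
turn(180,138,-90)
E
```

```text
stop False
grip 9.15388423275299 [507.89113167  36.64142106  89.74270998] 5.4417 [-5.6 -3.3 11.4]
126 [-3. -0.  9.] [-0.19  0.75 -0.15] [508.3  37.   89.8]
113 [-0.1  0.8  4.5] [ 0.2   0.05 -0.12] [508.8  37.3  89.8]
101 [5.6 2.7 1.1] [ 0.61 -1.17 -0.12] [509.4  37.5  89.8]
89 [10.1  2.6 -3.6] [ 0.6  -2.07 -0.12] [510.   37.5  89.9]
76 [13.7  2.4 -7.9] [ 0.5  -2.91 -0.08] [510.5  37.4  89.9]
64 [ 18.3   0.9 -11.5] [ 0.11 -3.69  0.53] [511.   37.3  89.9]
t 8.6667
```

Run:
```python
from h import *
r.move_to([560,-80,260],rot(43+90))
o=look("top")
for x in o: print(np.round(x[0],1),round(x[1],1),x[3],round(x[4],2))
im=r.snapshot("top"); cv2.imwrite('pics/crop2.png',cv2.resize(im[140:260,220:380,::-1],(800,600),interpolation=cv2.INTER_CUBIC)); print(r.get_clock())
```

```text
[614.4  78.5] 42.2 92 0.61
[470.8 140. ] 48.7 104 0.59
11.275
```

View pics/crop2.png

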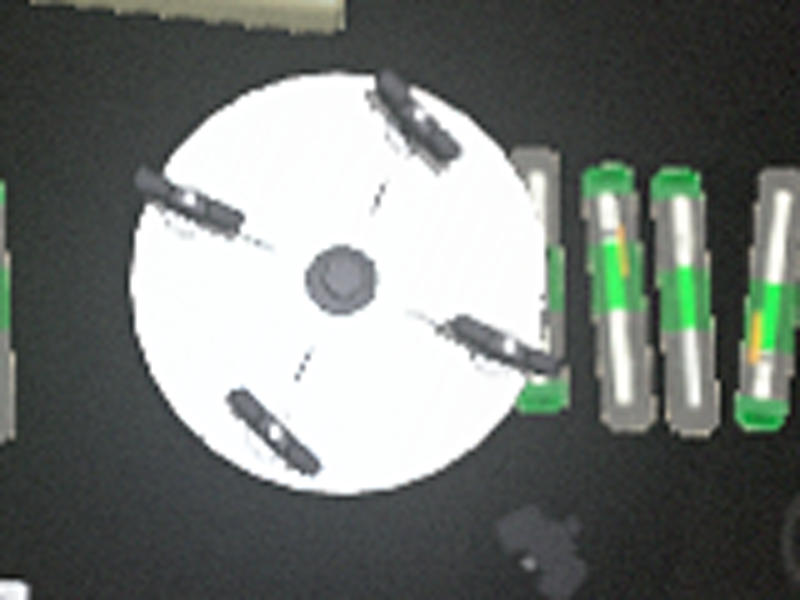

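Nut3, at crop (508,345), now points at the plug, and the other nuts haven't moved. Next are the side nuts.

```bash
sed -i 's/540.2,108.3/541.2,108.5/' h.py
python3 - <<'E'
from h import *
turn(-90,43,90)
print("--")
turn(90,49,90)
r.move_to([500,-80,260],rot(43+90))
im=r.snapshot("top"); cv2.imwrite('pics/crop3.png',cv2.resize(im[140:260,220:380,::-1],(800,600),interpolation=cv2.INTER_CUBIC)); print(r.get_clock())
for x in look("top"): print(np.round(x[0],1),round(x[1],1),x[3],round(x[4],2))
E
```

```text
stop False
grip 8.522199760868299 [614.10709323  75.22283697  90.1063808 ] 14.4083 [ 7.9 -7.8 -2.2]
32 [11.6 -8.2 -2.8] [-1.68 -2.   -0.15] [614.3  75.   90.1]
20 [12.1 -9.9 -4.4] [-1.92 -2.31 -0.11] [614.5  74.7  90.1]
8 [ 12.9 -11.9  -5.3] [-2.22 -2.64 -0.02] [614.6  74.4  90.1]
-3 [ 13.1 -13.3  -5.4] [-2.56 -2.62 -0.06] [614.6  74.1  90.1]
-14 [ 12.2 -13.9  -5.7] [-2.81 -2.67 -0.12] [614.6  73.8  90.1]
-26 [ 13.2 -16.2  -5.7] [-3.39 -2.68  0.85] [614.6  73.5  90.2]
t 17.6
--
stop False
grip 9.29214360495245 [471.64846343 139.26866707  90.05003325] 20.5583 [ 9.5 -7.5  0.6]
38 [ 9.9 -8.5 -1.7] [-1.84 -2.09 -0.12] [471.9 139.1  90.1]
28 [ 12.5 -11.3  -1.9] [-2.14 -2.38 -0.1 ] [472.1 138.9  90.1]
17 [ 13.  -11.8  -2. ] [-2.56 -2.61 -0.1 ] [472.2 138.6  90.1]
6 [ 13.4 -15.   -3.8] [-2.89 -2.81 -0.07] [472.3 138.3  90.1]
-5 [ 14.  -16.2  -3.4] [-3.27 -2.85 -0.08] [472.3 138.   90.1]
-15 [ 13.9 -18.1  -1.8] [-3.67 -2.79 -0.12] [472.4 137.7  90.1]
-26 [ 12.8 -20.8   0.1] [-4.31 -2.74  0.83] [472.3 137.4  90.1]
t 23.9667
25.45
[613.3  75.1] 156.5 58 0.61
[572.5 179.1] 66.4 122 0.49
```

View pics/crop3.png

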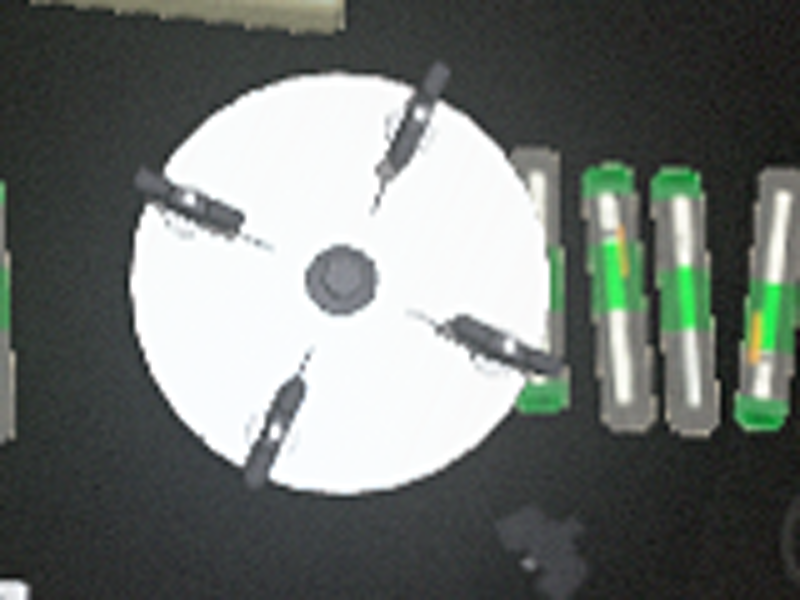

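All four nuts, at crop (190,203), (412,125), (508,345) and (275,430), now point at the plug, and the arm is clear.

```bash
python3 -c "
from plant import r
print(r.job_done())"
```

```text
the job is handed in; nothing more can be done
None
```

The tightening pass is finished and handed in: I turned nut3 home first, then the two side nuts one after the other, and the last picture shows all four wing nuts pointing at the middle of the lid, with the arm clear at about 25 s of the 54 s limit.

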